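# Swap the flat handset in the meeting kit for the charged one

### The arm

A 6-joint arm with a two-finger parallel gripper is mounted at the origin on the work surface; the furniture and walls round the work are solid. World frame = base frame: x ahead of the robot, y to its left, z up, the work surface at z = 0. Lengths are in m, angles in rad, forces in N, time in s.
With the tool pointing down it reaches from about 0.35 to 0.775 m from the base axis. Payload 7.3 kg.
Tool frame: the origin (TCP) lies midway between the tips of the shut fingers; the grasp point (between the pads) lies 19 mm behind it; z points along the fingers, y is the line along which they close (so a half turn about z gives the same grasp; the last joint's range is limited). The gripper opens to 92 mm and grips with 3 to 60 N. Pads are 19 mm wide; open, the fingers measure 130 mm over their backs; the gripper's body (75 mm by 190 mm) begins 47 mm behind the grasp point.
Start: joints at [-0.146, 0.342, 1.524, -0, 1.275, -0.146], TCP at [0.525, 0, 0.188] pointing down, gripper open.
Joint ranges: [-2.53, 2.53], [-0.77, 2.02], [0.04, 2.7], [-1, 4.14], [0.28, 2.66], [-3.11, 3.11]. Speed limits (rad/s): [2.57, 2.57, 3.14, 3.14, 3.14, 3.14].

### API

Orientations are given as [roll, pitch, yaw] about the fixed x, y, z axes, in that order (R = Rz(yaw) Ry(pitch) Rx(roll)).
In Python, from cell import monitor, vision, workorder gives the robot as it stands.
- The arm moves only by the tool move_arm, never from a script. Its argument "rows" is a list of rows, each a list of 5 numbers: the shift along the world's x, y, z in mm, then the turn about the world's z in rad, then the closure, from -1 (fully open) to 1 (shut). A call has 1 to 12 rows; each row shifts and turns the commanded pose from where the row before left it; what a row does not reach is not made up. A row lasts 1/10 s, in which the tool goes at most 50 mm and 8.59 degrees, less where a joint would pass 70% of its speed; a pose out of reach is approached as far as the arm can. A call is refused whole if a number of a shift passes 50 or a number of a turn 0.15, either way. A call with a gripper value outside its range is refused whole. The fingers move at their own pace and stop on an object; "newtons" is the grip in N (left out, the last holds). Time passes only in rows, so rows that do not move let the fingers close. It gives the time, the measured TCP pose, the force, the opening and the grip force at its end, in the units of the state.
- monitor.observe(): the state, without advancing time (a new reading comes with each control period).
- vision.read_camera(name): name is "scene" or "side" or "wrist"; returns the picture (420x560x3 uint8, red, green, blue); there is no depth.
- vision.get_calibration(name): a dict with "K" (3x3 intrinsics, pixels), "T" (4x4, takes a point from camera to world coordinates); the wrist camera has in their place "mount" (4x4, takes a point from camera to tool coordinates, whose origin is the TCP and whose axes are the flange's). Camera axes: x right, y up, looking along -z (the intrinsics and any distortion apply to the point x, -y, -z); pixel columns grow to the right and rows downward; lengths in m; the calibration is good to about 2 mm. A picture is of the moment at which its call begins: read the wrist's pose just before it. get_calibration takes no time and is no camera call.
- workorder.hand_in(): hands the job in; it is judged then, once.
The state is a dict: "time": time; "qpos": joint angles; "qvel": joint speeds; "joint_efforts": joint torques, N m; "tool_pos": TCP position; "tool_rot": TCP orientation; "contact_force": force on the tool from outside, world axes, zero at the start; "torque": the same for the moment, N m; "opening": finger opening in m; "grip_force": force on a finger pad.
Only numpy, scipy, OpenCV 4.12 (cv2) and the standard library are available. Lean on these libraries where they do the work, as an engineer would, in place of code of your own. Each camera call takes 0.05 s, during which the arm holds its last target. There are 200 camera calls.

### The job

Exchange the handset at the bottom of the kit box for the charged one: first lift out the mouse and the power adapter that lie across it and lay both in the upturned lid. Then put the box's handset on charge in the empty cradle and bed the charged handset from the other cradle down in the box in its place. Finally put the mouse and the adapter back across it, each fully home in its own recess.

Things in the scene. Friction and masses are not known exactly. Their poses are not given: they have to be found in the camera images.
- kit_box: black kit box, no lid on, grey foam inlay, fixed, 173 (x) x 125 (y) x 36 mm. Origin: centre of underside; x away from robot. Handset recess 131 (x) x 61 (y), centre x=+5, y=0, floor z=5; foam cut down to z=5 beside it for fingers, x -10..20, out to y=+-57. Over it, floor z=28, recesses for mouse and adapter (see these), walls to z=36; box's end walls cut to z=28 at |y|<19 for a finger.
- lid: the kit box's lid, lying upside down: a shallow black tray with grey lining, fixed, 173 (x) x 125 (y) mm, wall 3 mm, inner floor z=3, rim z=8 mm. Origin: centre of underside; x away from robot. Mouse and adapter fit in it crosswise (their length along its y), one at x=-42, the other at x=+42 mm.
- empty_cradle: white charging cradle with nothing in it, fixed, 150 (x) x 86 (y) x 20 mm. Origin: centre of underside; x away from robot. Bay 131 x 61 mm about the origin, floor z=10, walls to z=20 mm; long walls open at |x|<18 mm for the fingers (surface there z=10). A handset may lie in it, and in the box, either way round.
- full_cradle: the other white cradle, alike in every way; at the start the charged handset lies in its bay.
- old_handset: silver handset with small screen, 125 x 55 x 22 mm (sides 20 mm high), lying on its back. Origin: centre of its underside; x along its length, stub end +, y across. Grasp across the 55 mm at mid-length. This one lies in the kit box's lower recess under mouse and adapter; its middle shows between them.
- fresh_handset: silver handset with small screen, 125 x 55 x 22 mm (sides 20 mm high), lying on its back. Origin: centre of its underside; x along its length, stub end +, y across. Grasp across the 55 mm at mid-length. This one, exactly alike, lies charged in the full cradle.
- mouse: computer mouse, pale pink over white, 108 x 60 x 34 mm. Origin: centre of underside; x along its length, y across. Grasp across its 60 mm width, low on its sides. Lies across the kit box, on the robot's side: its recess there is 67 (box x) x 115 (box y) mm, centre x=-48, y=0, floor z=28 mm in the box's frame.
- adapter: black laptop power adapter, a block 108 x 50 x 28 mm. Origin: centre of underside; x along its length, y across. Grasp across its 50 mm width. Lies across the kit box, on the far side: its recess there is 57 (box x) x 115 (box y) mm, centre x=+53, y=0, floor z=28 mm in the box's frame.

How it is judged:
By the outcome, as a careful person would: the job done as asked, in the order asked, and still so for the second after the job is handed in, with the robot touching nothing.
It also fails if it takes over 128 s, if anything falls off the work surface, if the arm or the gripper's body presses on something with over 40 N, if the wrist force passes 120 N, or if a joint passes its speed limit or range.

## Working session

There is one attempt and no reset: what is moved stays moved. The work goes in short steps, Python scripts to look and compute and a tool call to move; the robot and the scene stay as the last step left them, time stands still between calls to the robot, and variables do not carry over. Pictures are saved under pics/ and viewed, at most 16 in all, crops included, and the job is handed in when it is done.

Besides the shell and the picture viewer there is one more tool, called after "Request:" in YAML: its name, and indented under it one key for each argument. move_arm: Moves the arm, as the interface text tells. Its arguments: {"type":"object","properties":{"rows":{"type":"array","items":{"type":"array","items":{"type":"number"}}},"newtons":{"type":"number"}},"required":["rows"]}

```bash
mkdir -p pics; ls
cat > h.py <<'E'
import numpy as np, cv2
from cell import monitor, vision, workorder
from scipy.spatial.transform import Rotation as R
def snap(cam,name):
    s=monitor.observe(); im=vision.read_camera(cam); cv2.imwrite(f'pics/{name}.png',im[:,:,::-1]); 
    np.save(f'pics/{name}.npy',np.r_[s['tool_pos'],s['tool_rot']]); return s,im
E
python3 - <<'E'
from h import *
for c in ('scene','side','wrist'):
    s,_=snap(c,c+'0'); print(c,vision.get_calibration(c))
print(s)
a=cv2.imread('pics/scene0.png');cv2.imwrite('pics/sceneb.png',cv2.resize(a,(800,600),interpolation=cv2.INTER_CUBIC))
E
```

```text
pics
scene {'K': array([[424.30109378,   0.        , 277.65392551],
       [  0.        , 424.30109378, 215.64847386],
       [  0.        ,   0.        ,   1.        ]]), 'T': array([[ 0.77370781,  0.45347608, -0.44242024,  0.02776223],
       [-0.63353837,  0.55124875, -0.54291247, -0.515527  ],
       [-0.00231421,  0.70034581,  0.71379996,  0.73276799],
       [ 0.        ,  0.        ,  0.        ,  1.        ]])}
side {'K': array([[397.91877522,   0.        , 283.79915488],
       [  0.        , 397.91877522, 209.39435062],
       [  0.        ,   0.        ,   1.        ]]), 'T': array([[-0.99972465, -0.0231836 , -0.00362693,  0.43593489],
       [ 0.0092641 , -0.53195181,  0.84672395,  0.75293191],
       [-0.02155946,  0.8464572 ,  0.53202011,  0.49686464],
       [ 0.        ,  0.        ,  0.        ,  1.        ]])}
wrist {'K': array([[293.41224988,   0.        , 278.09807201],
       [  0.        , 293.41224988, 208.57771764],
       [  0.        ,   0.        ,   1.        ]]), 'mount': array([[ 3.21656370e-04,  9.62798065e-01,  2.70221727e-01,
         7.19585555e-02],
[... 270 characters left out ...]
, 'qpos': array([-1.45949021e-01,  3.42644600e-01,  1.52488386e+00, -8.04435346e-06,
        1.27536689e+00, -1.45982752e-01]), 'qvel': array([ 2.27017981e-05, -1.80540071e-03, -2.96043604e-03, -3.88567673e-04,
        4.63700292e-04, -2.14903039e-04]), 'joint_efforts': array([ 1.49919495e-03, -4.32001984e+01, -2.44694173e+01,  7.19219679e-02,
        5.25739230e-02, -9.79429342e-05]), 'tool_pos': array([5.24614034e-01, 1.02980506e-04, 1.87231999e-01]), 'tool_rot': array([-3.14030270e+00, -1.81884486e-04,  1.57083229e+00]), 'contact_force': array([0.29962482, 0.13881326, 0.15720187]), 'torque': array([-0.00209732, -0.02840904, -0.02260786]), 'grip_force': 0.0, 'opening': 0.09140877305755817}
```

View pics/sceneb.png

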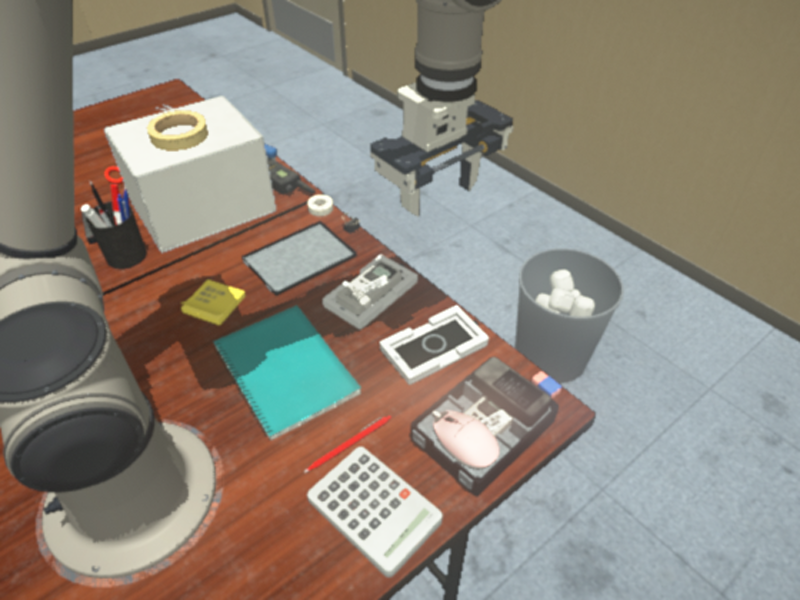

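View pics/wrist0.png

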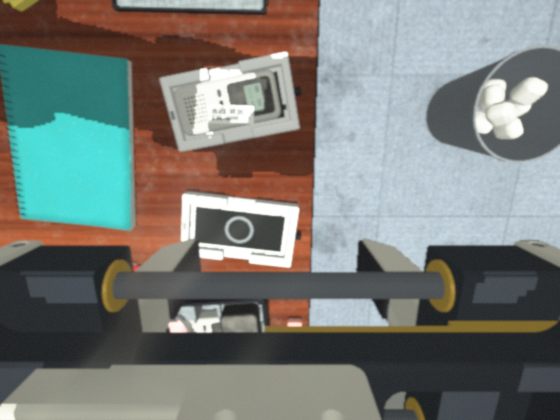

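Request:
move_arm:
  rows:
    - [-5, -35, 5, 0, -1]
    - [-5, -45, 10, 0, -1]
    - [-5, -45, 10, 0, -1]
    - [-5, -45, 10, 0, -1]
    - [0, -45, 10, 0, -1]
    - [0, -40, 5, 0, -1]
    - [0, -25, 0, 0, -1]
    - [0, 0, 0, 0, -1]
    - [0, 0, 0, 0, -1]

```text
time: 1.05
tool_pos: [0.5046, -0.2799, 0.2371]
tool_rot: [-3.141, -0.001, 1.57]
contact_force: [0.1, 0.3, 0.3]
opening: 0.0919
grip_force: 0.0
```

Run:
```python
from h import *
s,im=snap('wrist','w1'); print(s['tool_pos'],s['tool_rot'],s['time'])
cv2.imwrite('pics/w1b.png',cv2.resize(im[:300,:,::-1],None,fx=1.42,fy=1.42,interpolation=cv2.INTER_CUBIC))
```

```text
[ 0.50464803 -0.27987281  0.23713587] [-3.14064004e+00 -1.28747416e-03  1.56961380e+00] 1.05
```

View pics/w1b.png

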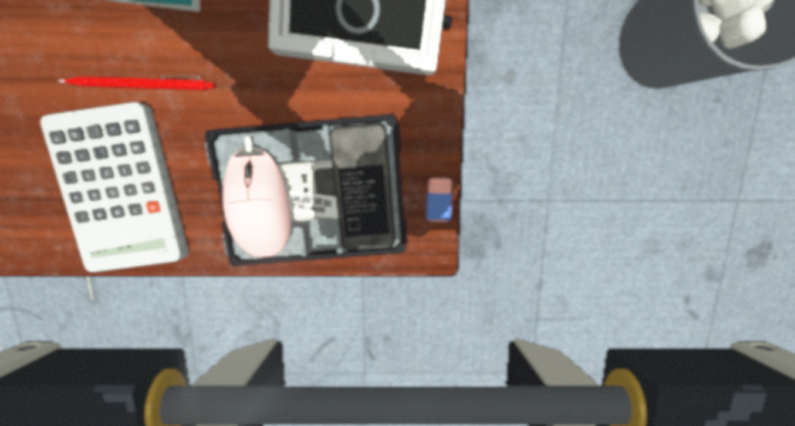

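Request:
move_arm:
  rows:
    - [0, 35, 5, 0, -1]
    - [0, 45, 5, 0, -1]
    - [0, 45, 10, 0, -1]
    - [0, 45, 10, 0, -1]
    - [0, 40, 10, 0, -1]
    - [0, 20, 0, 0, -1]
    - [0, 0, 0, 0, -1]
    - [0, 0, 0, 0, -1]

```text
time: 1.9
tool_pos: [0.5047, -0.049, 0.2779]
tool_rot: [3.142, 0.0, 1.573]
contact_force: [0.5, -0.9, -0.0]
opening: 0.0915
grip_force: 0.0
```

Run:
```python
from h import *
s,im=snap('wrist','w2'); print(s['tool_pos'],s['tool_rot'],s['time'])
cv2.imwrite('pics/w2b.png',cv2.resize(im[:280,130:400,::-1],None,fx=2.1,fy=2.1,interpolation=cv2.INTER_CUBIC))
a=cv2.imread('pics/w1.png')[70:200,130:300]
cv2.imwrite('pics/w1c.png',cv2.resize(a,None,fx=4.5,fy=4.5,interpolation=cv2.INTER_CUBIC))
```

```text
[ 0.50471276 -0.0490483   0.2779137 ] [3.14150279e+00 3.79019439e-04 1.57338515e+00] 1.9
```

View pics/w2b.png

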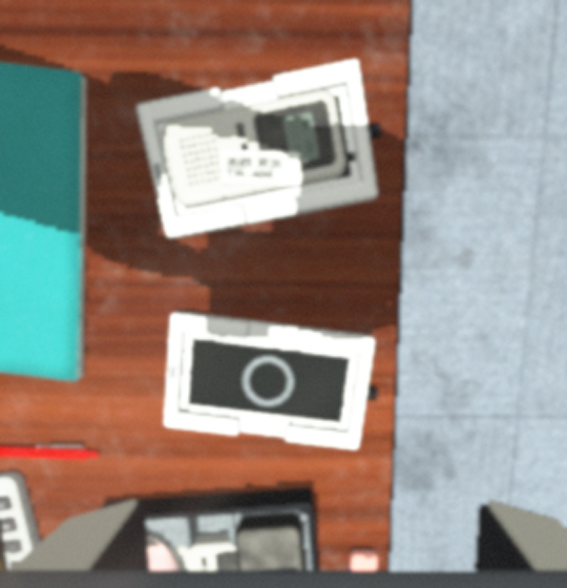

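View pics/w1c.png

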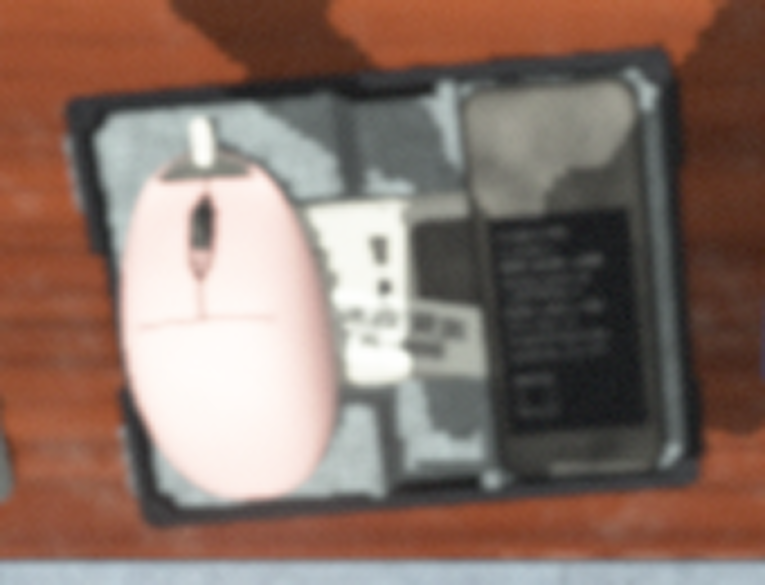

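```bash
cat >> h.py <<'E'
from scipy.optimize import least_squares
C=vision.get_calibration('wrist')
def ray(name,px):
    p=np.load(f'pics/{name}.npy'); Tt=np.eye(4); Tt[:3,:3]=R.from_euler('xyz',p[3:]).as_matrix(); Tt[:3,3]=p[:3]
    T=Tt@C['mount']; K=C['K']
    d=np.array([(px[0]-K[0,2])/K[0,0],-(px[1]-K[1,2])/K[1,1],-1.]); return T[:3,3],T[:3,:3]@d
def pts(name,P,z,f=1,off=(0,0)):
    out=[]
    for u,v in P:
        o,d=ray(name,((u+.5)/f-.5+off[0],(v+.5)/f-.5+off[1])); out.append((o+d*(z-o[2])/d[2])[:2])
    return np.array(out)
def fit(P,L,W,lab):
    M=np.array([[-L/2,W/2],[L/2,W/2],[L/2,-W/2],[-L/2,-W/2]])  # TL TR BR BL (image up=+y)
    def f(q):
        c,s=np.cos(q[2]),np.sin(q[2]); return (M@np.array([[c,s],[-s,c]])+q[:2]-P).ravel()
    r=least_squares(f,[*P.mean(0),0]); print(lab,'x %.1f y %.1f mm yaw %.3f'%(*(r.x[:2]*1e3),r.x[2]),'res mm',np.round(r.fun*1e3,1)); return r.x
E
python3 - <<'E'
from h import *
b=fit(pts('w1',[(72,103),(667,48),(698,478),(152,524)],.036,4.5,(130,70)),.173,.125,'box')
fit(pts('w1',[(465,85),(638,80),(662,470),(500,478)],.056,4.5,(130,70)),.05,.108,'adapter')
fit(pts('w2',[(137,106),(358,60),(378,198),(166,238)],.020,2.1,(130,0)),.150,.086,'full')
fit(pts('w2',[(171,313),(375,337),(357,450),(163,427)],.020,2.1,(130,0)),.150,.086,'empty')
print(pts('w1',[(202,122),(250,500),(122,310),(340,330)],.045,4.5,(130,70)))
E
```

```text
box x 424.3 y -219.6 mm yaw 0.082 res mm [-2.7  1.9  1.9  2.   2.9 -1.9 -2.2 -2. ]
adapter x 475.6 y -215.9 mm yaw 0.053 res mm [-1.8  0.7  2.   2.1  1.5 -1.2 -1.7 -1.6]
full x 468.0 y 96.5 mm yaw 0.181 res mm [-0.8  0.6  0.3  0.   0.  -0.2  0.5 -0.4]
empty x 470.5 y -61.9 mm yaw -0.120 res mm [-0.7  0.3 -0.2 -0.8  0.8  0.3  0.1  0.3]
[[ 0.37486736 -0.17220271]
 [ 0.37904513 -0.27793216]
 [ 0.34705348 -0.22278317]
 [ 0.4092357  -0.22843839]]
```

Request:
move_arm:
  rows:
    - [0, 35, 5, 0, -1]
    - [0, 45, 5, 0, -1]
    - [0, 45, 0, 0, -1]
    - [0, 45, 0, 0, -1]
    - [0, 20, 0, 0, -1]
    - [0, 0, 0, 0, -1]

```text
time: 2.55
tool_pos: [0.5049, 0.1415, 0.2873]
tool_rot: [-3.141, -0.0, 1.573]
contact_force: [1.4, -0.4, 1.3]
opening: 0.092
grip_force: 0.0
```

Run:
```python
from h import *
s,im=snap('wrist','w3'); print(s['tool_pos'],s['tool_rot'],s['time'])
cv2.imwrite('pics/w3b.png',cv2.resize(im[:280,100:400,::-1],None,fx=2.1,fy=2.1,interpolation=cv2.INTER_CUBIC))
```

```text
[0.50493866 0.14145495 0.28727257] [-3.14075812e+00 -2.74307756e-04  1.57302952e+00] 2.55
```

View pics/w3b.png

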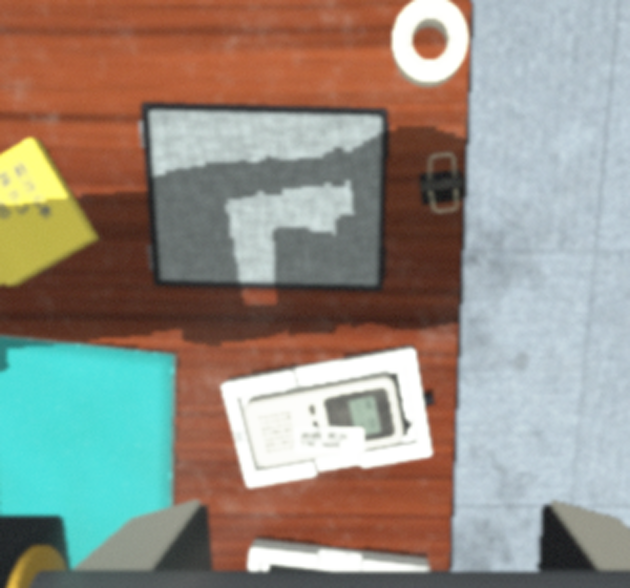

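Run:
```python
from h import *
l=fit(pts('w3',[(144,104),(386,110),(381,289),(156,284)],.008,2.1,(100,0)),.173,.125,'lid')
fit(pts('w3',[(221,383),(415,348),(433,457),(250,488)],.020,2.1,(100,0)),.150,.086,'full')
print(pts('w1',[(205,150),(250,500)],.045,4.5,(130,70)))
for dx in(-.042,.042): print(l[:2]+dx*np.array([np.cos(l[2]),np.sin(l[2])]))
```

```text
lid x 425.7 y 259.0 mm yaw -0.021 res mm [-2.3  1.8  2.   1.6  2.2 -1.9 -2.  -1.5]
full x 468.9 y 97.8 mm yaw 0.184 res mm [ 0.5 -0.6  0.5 -0.2  0.3  0.9 -1.4 -0.1]
[[ 0.37500175 -0.1795077 ]
 [ 0.37904541 -0.27793207]]
[0.38367356 0.25987612]
[0.46765493 0.25810702]
```

Run:
```python
from h import *
c=vision.get_calibration('scene');K=c['K'];T=c['T']
for (u,v),z in [((163,245),0),((274,208),0),((163,245),.02),((320,205),0)]:
    u/=1.4286;v/=1.4286
    d=T[:3,:3]@np.array([(u-K[0,2])/K[0,0],-(v-K[1,2])/K[1,1],-1]);o=T[:3,3];print(o+d*(z-o[2])/d[2])
```

```text
[0.2468552  0.45131943 0.        ]
[0.47000285 0.4188073  0.        ]
[0.24087532 0.42493054 0.02      ]
[0.54759906 0.36807451 0.        ]
```

Request:
move_arm:
  rows:
    - [-8, -20, -5, 0.02, -1]
    - [-12, -36, -10, 0.02, -1]
    - [-12, -36, -15, 0.02, -1]
    - [-13, -40, -20, 0, -1]
    - [-14, -40, -20, 0, -1]
    - [-14, -40, -20, 0, -1]
    - [-14, -40, -20, 0, -1]
    - [-14, -40, -20, 0, -1]
    - [-13, -36, -20, 0, -1]
    - [-8, -24, -15, 0, -1]
    - [-5, -14, -5, 0, -1]
    - [0, 0, 0, 0, -1]

```text
time: 3.8
tool_pos: [0.376, -0.2286, 0.1169]
tool_rot: [-3.14, -0.001, 1.626]
contact_force: [0.0, 0.6, -0.0]
opening: 0.092
grip_force: 0.0
```

Run:
```python
from h import *
s,im=snap('side','s1'); print(s['tool_pos'],s['tool_rot'],s['time'])
cv2.imwrite('pics/s1b.png',cv2.resize(im[:,:,::-1],(800,600),interpolation=cv2.INTER_CUBIC))
```

```text
[ 0.37597079 -0.22858933  0.11693637] [-3.13984027e+00 -7.40976241e-04  1.62551914e+00] 3.8
```

View pics/s1b.png

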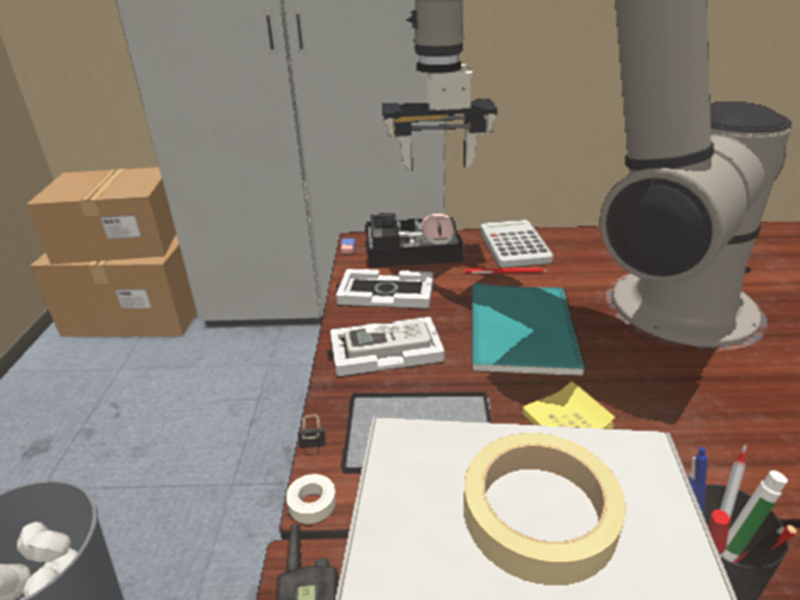

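Request:
move_arm:
  newtons: 15
  rows:
    - [1, 1, -15, 0, -1]
    - [0, 0, -25, 0, -1]
    - [0, 0, -22, 0, -1]
    - [0, 0, -14, 0, -1]
    - [0, 0, -7, 0, -1]
    - [0, 0, 0, 0, 0.0]
    - [0, 0, 0, 0, 1]
    - [0, 0, 0, 0, 1]
    - [0, 0, 0, 0, 1]
    - [0, 0, 0, 0, 1]

```text
time: 4.85
tool_pos: [0.3793, -0.2252, 0.0353]
tool_rot: [3.141, 0.001, 1.631]
contact_force: [-1.2, 0.5, -0.7]
opening: 0.056
grip_force: 0.0
```

Request:
move_arm:
  newtons: 15
  rows:
    - [0, 0, 0, 0, 1]
    - [0, 0, 0, 0, 1]
    - [0, 0, 0, 0, 1]

```text
time: 5.15
tool_pos: [0.379, -0.225, 0.0349]
tool_rot: [3.142, 0.0, 1.631]
contact_force: [0.2, -0.4, -0.2]
opening: 0.0324
grip_force: 0.0
```

Run:
```python
from h import *
s,a=snap('wrist','w4');_,b=snap('scene','s2'); print(s['opening'],s['grip_force'],s['contact_force'])
b=cv2.resize(b[220:360,260:430],(510,420),interpolation=cv2.INTER_CUBIC)
a=cv2.resize(a[120:420,60:500],(440*9//14,300*9//14))
c=np.zeros((420,510+a.shape[1],3),np.uint8);c[:,:510]=b;c[:a.shape[0],510:]=a
cv2.imwrite('pics/m1.png',c[:,:,::-1])
```

```text
0.032357103147021476 0.0 [ 0.17701417 -0.4301232  -0.2310516 ]
```

View pics/m1.png

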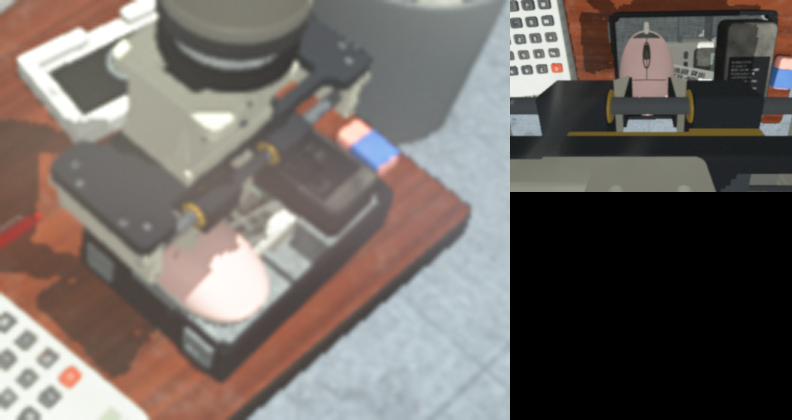

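Request:
move_arm:
  newtons: 12
  rows:
    - [0, 0, 0, 0, -1]
    - [0, 0, 0, 0, -1]
    - [0, 0, 0, 0, -1]
    - [0, 0, 0, 0, -1]
    - [0, 0, 0, 0, -1]
    - [0, 0, 0, 0, -1]

```text
time: 5.85
tool_pos: [0.379, -0.225, 0.0348]
tool_rot: [3.141, 0.0, 1.631]
contact_force: [-0.2, 0.1, 0.5]
opening: 0.0682
grip_force: 0.0
```

Run:
```python
from h import *
s,a=snap('wrist','w5'); print(s['opening'],s['time'],s['tool_pos'])
cv2.imwrite('pics/w5b.png',cv2.resize(a[130:330,150:430,::-1],None,fx=2.8,fy=2.8,interpolation=cv2.INTER_CUBIC))
```

```text
0.06820515134511887 5.85 [ 0.37904387 -0.2249694   0.03484641]
```

View pics/w5b.png

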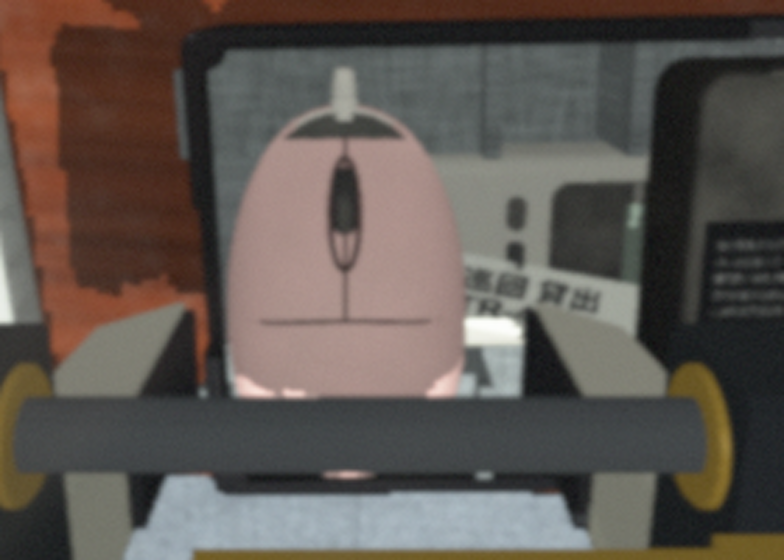

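Request:
move_arm:
  newtons: 12
  rows:
    - [0, 0, 0, 0, -1]
    - [0, 0, 0, 0, -1]
    - [-1, 0, -3, 0, -1]
    - [0, 0, -2, 0, 0.0]
    - [0, 0, 0, 0, 1]
    - [0, 0, 0, 0, 1]
    - [0, 0, 0, 0, 1]

```text
time: 6.6
tool_pos: [0.3781, -0.225, 0.0298]
tool_rot: [3.141, 0.0, 1.631]
contact_force: [-0.6, 1.0, 0.6]
opening: 0.0646
grip_force: 0.0
```

Request:
move_arm:
  newtons: 12
  rows:
    - [0, 0, 0, 0, 1]

```text
time: 6.7
tool_pos: [0.3781, -0.225, 0.0299]
tool_rot: [3.141, 0.0, 1.631]
contact_force: [-0.4, 0.0, 0.2]
opening: 0.0566
grip_force: 0.0
```

Request:
move_arm:
  newtons: 12
  rows:
    - [0, 0, 0, 0, 1]
    - [0, 0, 0, 0, 1]

```text
time: 6.9
tool_pos: [0.3781, -0.225, 0.0299]
tool_rot: [3.141, 0.0, 1.631]
contact_force: [-0.4, -0.1, 0.1]
opening: 0.0402
grip_force: 0.0
```

Run:
```python
from h import *
c=vision.get_calibration('side');K=c['K'];T=np.linalg.inv(c['T'])
def pr(p):
    q=T@np.r_[p,1]; return np.round((K[0,0]*q[0]/-q[2]+K[0,2],-K[1,1]*q[1]/-q[2]+K[1,2]),1)
print('s1 tips',[pr([.376+d,-.2286,.117])*800/560 for d in(-.046,.046)])
s,b=snap('side','s3'); p=s['tool_pos'];print(s['opening'],s['grip_force'],pr(p),[pr(p+[d,0,0]) for d in (-.02,.02)])
u,v=pr(p).astype(int); print(u,v)
cv2.imwrite('pics/s3b.png',cv2.resize(b[v-50:v+40,u-60:u+60,::-1],None,fx=6,fy=6,interpolation=cv2.INTER_CUBIC))
```

```text
s1 tips [array([463.28571429, 187.42857143]), array([412.57142857, 188.57142857])]
0.04022344050605685 0.0 [305.6 162.7] [array([313. , 162.5]), array([298.2, 162.9])]
305 162
```

View pics/s3b.png

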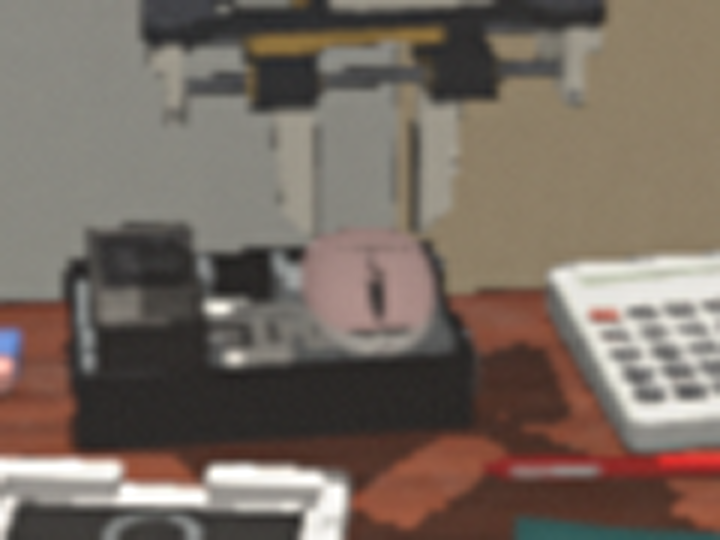

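```bash
cat >> h.py <<'E'
def proj(cam,p):
    c=vision.get_calibration(cam);K=c['K'];q=np.linalg.inv(c['T'])@np.r_[p,1]
    return np.round((K[0,0]*q[0]/-q[2]+K[0,2],-K[1,1]*q[1]/-q[2]+K[1,2]),1)
E
python3 - <<'E'
from h import *
for dz in (0,.02,.035,.05): print(dz,'scene0',[proj('scene',[.5246+d,0,.1872+dz])*800/560 for d in(-.046,.046)],'s1',proj('side',[.376,-.2286,.117+dz])*800/560)
print('box corner side',proj('side',[.333,-.1644,.036]),'seen 323.7 169.5;  base',proj('side',[.333,-.1644,.0]))
def bw(x,y): c,s=np.cos(.082),np.sin(.082);return [.4243+c*x-s*y,-.2196+s*x+c*y]
for X in [(-.0865,.0625),(.0865,.0625),(.0865,-.0625),(-.0865,-.0625)]: print([proj('scene',bw(*X)+[z])*800/560 for z in(0,.036)],[proj('side',bw(*X)+[z])*800/560 for z in(0,.036)])
E
```

```text
0 scene0 [array([413.        , 233.71428571]), array([459.71428571, 209.28571429])] s1 [437.85714286 188.        ]
0.02 scene0 [array([413.28571429, 222.57142857]), array([460.71428571, 198.14285714])] s1 [438.         177.42857143]
0.035 scene0 [array([413.42857143, 213.85714286]), array([461.42857143, 189.71428571])] s1 [438.14285714 169.28571429]
0.05 scene0 [array([413.71428571, 205.14285714]), array([462.28571429, 181.        ])] s1 [438.14285714 161.14285714]
box corner side [324.4 170.3] seen 323.7 169.5;  base [324.  182.7]
[array([407.57142857, 437.42857143]), array([407.85714286, 423.        ])] [array([462.85714286, 261.        ]), array([463.57142857, 243.28571429])]
[array([487.57142857, 370.        ]), array([490.        , 354.85714286])] [array([368.42857143, 267.        ]), array([367.28571429, 249.14285714])]
[array([554.57142857, 419.14285714]), array([559.42857143, 404.28571429])] [array([366.14285714, 236.85714286]), array([365.        , 220.28571429])]
[array([475.57142857, 497.28571429]), array([478.14285714, 483.57142857])] [array([451.85714286, 231.71428571]), array([452.28571429, 215.28571429])]
```

Request:
move_arm:
  newtons: 12
  rows:
    - [0, 0, 5, 0, -1]
    - [0, 0, 0, 0, -1]
    - [0, 0, 0, 0, -1]
    - [0, 0, 0, 0, -1]
    - [0, 0, 0, 0, -1]
    - [0, 0, 0, 0, -1]
    - [0, 0, -10, 0, -1]
    - [0, 0, -12, 0, -1]
    - [0, 0, -8, 0, -1]

```text
time: 7.85
tool_pos: [0.3776, -0.2246, 0.0037]
tool_rot: [-3.141, -0.001, 1.631]
contact_force: [0.6, 0.0, 0.6]
opening: 0.0919
grip_force: 0.0
```

Request:
move_arm:
  rows:
    - [0, 0, -2, 0, -1]
    - [0, 0, 0, 0, -1]

```text
time: 8.05
tool_pos: [0.3778, -0.2248, 0.0024]
tool_rot: [-3.141, -0.001, 1.631]
contact_force: [0.7, -0.5, 0.4]
opening: 0.0921
grip_force: 0.0
```

Request:
move_arm:
  rows:
    - [0, 0, -2, 0, -1]
    - [0, 0, 0, 0, -1]

```text
time: 8.25
tool_pos: [0.3782, -0.2251, 0.0009]
tool_rot: [3.141, 0.0, 1.631]
contact_force: [-1.0, 0.4, 0.5]
opening: 0.0919
grip_force: 0.0
```

Request:
move_arm:
  rows:
    - [0, 0, -2, 0, -1]
    - [0, 0, 0, 0, -1]

```text
time: 8.45
tool_pos: [0.378, -0.225, -0.0012]
tool_rot: [3.141, 0.0, 1.631]
contact_force: [0.2, 0.2, -0.0]
opening: 0.0919
grip_force: 0.0
```

Request:
move_arm:
  rows:
    - [0, 0, -2, 0, -1]
    - [0, 0, 0, 0, -1]

```text
time: 8.65
tool_pos: [0.3779, -0.2249, -0.0033]
tool_rot: [-3.141, -0.0, 1.631]
contact_force: [-0.0, -0.2, 0.1]
opening: 0.0921
grip_force: 0.0
```

Request:
move_arm:
  rows:
    - [0, 0, -1, 0, -1]
    - [0, 0, 0, 0, -1]

```text
time: 8.85
tool_pos: [0.378, -0.2249, -0.0043]
tool_rot: [-3.142, -0.0, 1.631]
contact_force: [0.2, -0.1, 0.6]
opening: 0.0917
grip_force: 0.0
```

Request:
move_arm:
  newtons: 12
  rows:
    - [0, 0, 0, 0, 1]
    - [0, 0, 0, 0, 1]
    - [0, 0, 0, 0, 1]
    - [0, 0, 0, 0, 1]
    - [0, 0, 0, 0, 1]
    - [0, 0, 0, 0, 1]

```text
time: 9.45
tool_pos: [0.3779, -0.2249, -0.0042]
tool_rot: [-3.142, -0.0, 1.631]
contact_force: [-0.8, -0.2, 0.8]
opening: 0.0584
grip_force: 12.0
```

Run:
```python
from h import *
s,b=snap('side','s4'); print(s['opening'],s['grip_force'],s['tool_pos'])
w,a=snap('wrist','w6')
b=cv2.resize(b[110:190,235:365],None,fx=4.5,fy=4.5,interpolation=cv2.INTER_CUBIC)
cv2.imwrite('pics/s4b.png',b[:,:,::-1])
```

```text
0.05839336498362149 11.994832672617122 [ 0.37792424 -0.22494756 -0.00416756]
```

View pics/s4b.png

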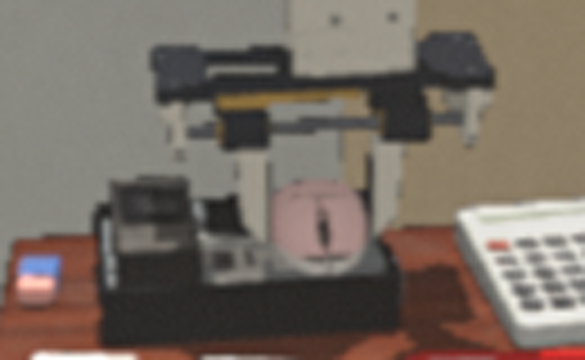

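Request:
move_arm:
  newtons: 15
  rows:
    - [0, 0, 10, 0, 1]
    - [0, 0, 25, 0, 1]
    - [0, 0, 25, 0, 1]
    - [5, 20, 15, 0, 1]
    - [5, 35, 5, -0.02, 1]
    - [10, 45, 0, -0.02, 1]
    - [5, 45, 0, -0.02, 1]
    - [0, 45, 0, -0.02, 1]
    - [0, 45, 0, 0, 1]
    - [0, 45, 0, 0, 1]

```text
time: 10.55
tool_pos: [0.4029, 0.0568, 0.0766]
tool_rot: [3.14, -0.0, 1.551]
contact_force: [1.3, -0.4, 0.1]
opening: 0.058
grip_force: 15.0
```

Request:
move_arm:
  rows:
    - [-4, 45, 0, 0, 1]
    - [-4, 45, 0, 0, 1]
    - [-4, 45, 0, 0, 1]
    - [-2, 38, 0, 0, 1]
    - [-2, 25, -10, 0, 1]
    - [0, 10, -15, 0, 1]
    - [0, 0, -15, 0, 1]
    - [0, 0, -15, 0, 1]
    - [0, 0, 0, 0, 1]

```text
time: 11.45
tool_pos: [0.3857, 0.2627, 0.0199]
tool_rot: [-3.139, 0.001, 1.551]
contact_force: [-0.4, -0.9, -0.7]
opening: 0.0586
grip_force: 15.0
```

Request:
move_arm:
  rows:
    - [0, 0, -15, 0, 1]
    - [0, 0, -15, 0, 1]
    - [0, 0, -10, 0, 1]
    - [0, 0, -5, 0, 1]
    - [0, 0, -2, 0, 1]
    - [0, 0, 0, 0, 1]

```text
time: 12.05
tool_pos: [0.3872, 0.2631, -0.0259]
tool_rot: [3.141, -0.0, 1.551]
contact_force: [-0.3, -0.0, -0.8]
opening: 0.0577
grip_force: 15.0
```

Request:
move_arm:
  rows:
    - [0, 0, -1, 0, 1]
    - [0, 0, 0, 0, 1]

```text
time: 12.25
tool_pos: [0.3873, 0.2631, -0.0268]
tool_rot: [3.141, -0.0, 1.551]
contact_force: [-1.2, 0.4, -0.8]
opening: 0.058
grip_force: 15.0
```

Request:
move_arm:
  rows:
    - [0, 0, -1, 0, 1]
    - [0, 0, -1, 0, 1]
    - [0, 0, 0, 0, 1]

```text
time: 12.55
tool_pos: [0.3871, 0.2631, -0.0291]
tool_rot: [3.141, -0.0, 1.551]
contact_force: [0.8, 0.3, -0.7]
opening: 0.0582
grip_force: 15.0
```

Request:
move_arm:
  rows:
    - [0, 0, 0, 0, -0.45]
    - [0, 0, 0, 0, -0.45]

```text
time: 12.75
tool_pos: [0.387, 0.263, -0.0292]
tool_rot: [3.142, 0.0, 1.551]
contact_force: [0.5, -0.3, 0.5]
opening: 0.0654
grip_force: 0.0
```

Request:
move_arm:
  rows:
    - [0, 0, 15, 0, -0.5]
    - [0, 0, 30, 0, -1]
    - [0, -10, 30, 0, -1]
    - [5, -25, 25, 0.02, -1]
    - [10, -40, 0, 0.02, -1]
    - [10, -45, 0, 0.02, -1]
    - [10, -45, 0, 0.02, -1]
    - [10, -45, 0, 0, -1]
    - [10, -45, 0, 0, -1]
    - [10, -45, 0, 0, -1]
    - [10, -45, 0, 0, -1]

```text
time: 13.85
tool_pos: [0.4621, -0.0839, 0.071]
tool_rot: [3.141, 0.0, 1.631]
contact_force: [0.7, 0.3, 0.2]
opening: 0.0918
grip_force: 0.0
```

Request:
move_arm:
  rows:
    - [10, -45, 0, 0, -1]
    - [5, -45, 0, 0, -1]
    - [0, -30, -10, 0, -1]
    - [0, -14, -20, 0, -1]
    - [0, 0, -20, 0, -1]
    - [0, 0, 0, 0, -1]

```text
time: 14.45
tool_pos: [0.475, -0.2155, 0.0185]
tool_rot: [-3.137, -0.003, 1.629]
contact_force: [1.0, -0.0, 0.3]
opening: 0.0916
grip_force: 0.0
```

Run:
```python
from h import *
s,a=snap('wrist','w7'); print(s['tool_pos'],s['tool_rot'])
_,b=snap('side','s5')
A=cv2.resize(a[60:330,150:430,::-1],(560,540),interpolation=cv2.INTER_CUBIC)
B=cv2.resize(b[255:345,230:350,::-1],(240,180),interpolation=cv2.INTER_CUBIC)
c=np.zeros((540,800,3),np.uint8);c[:,:560]=A;c[:180,560:]=B;cv2.imwrite('pics/m2.png',c)
```

```text
[ 0.47503506 -0.21545044  0.01850219] [-3.13735287 -0.00317967  1.62945383]
```

View pics/m2.png

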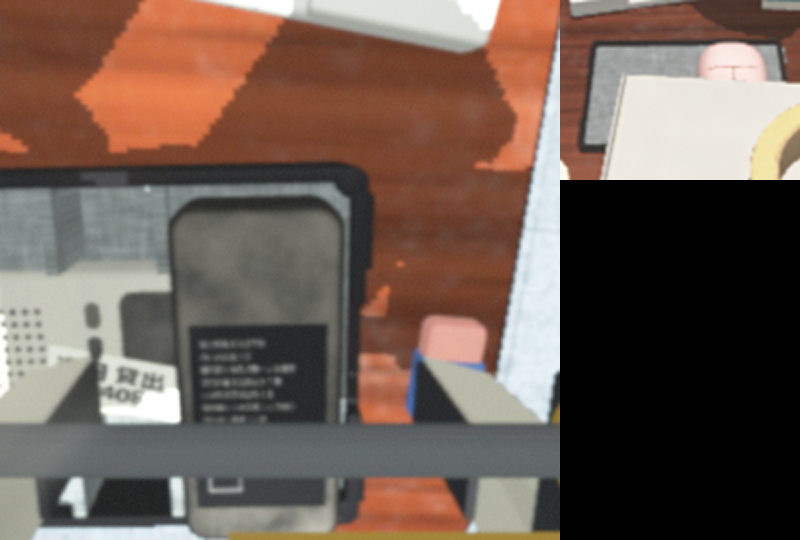

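Request:
move_arm:
  newtons: 20
  rows:
    - [1, 0, -8, 0, -1]
    - [0, 0, -8, 0, -1]
    - [0, 0, -5, 0, -1]
    - [0, 0, -1, 0, -1]
    - [0, 0, 0, 0, 1]
    - [0, 0, 0, 0, 1]
    - [0, 0, 0, 0, 1]
    - [0, 0, 0, 0, 1]
    - [0, 0, 0, 0, 1]
    - [0, 0, 0, 0, 1]
    - [0, 0, 0, 0, 1]

```text
time: 15.65
tool_pos: [0.4774, -0.2159, -0.0011]
tool_rot: [-3.14, -0.0, 1.631]
contact_force: [-3.9, -0.3, 3.6]
opening: 0.0496
grip_force: 20.0
```

Request:
move_arm:
  rows:
    - [0, 0, 10, 0, 1]
    - [0, 0, 25, 0, 1]
    - [0, 0, 25, 0, 1]
    - [0, 20, 15, 0, 1]
    - [0, 35, 0, -0.02, 1]
    - [0, 45, 0, -0.02, 1]
    - [-1, 45, 0, -0.02, 1]
    - [-1, 45, 0, -0.02, 1]
    - [-1, 45, 0, 0, 1]
    - [-1, 45, 0, 0, 1]
    - [-1, 45, 0, 0, 1]

```text
time: 16.75
tool_pos: [0.4731, 0.111, 0.0745]
tool_rot: [3.14, -0.0, 1.551]
contact_force: [1.5, 0.6, -3.1]
opening: 0.0499
grip_force: 20.0
```

Request:
move_arm:
  rows:
    - [-2, 45, 0, 0, 1]
    - [-2, 45, 0, 0, 1]
    - [0, 35, 0, 0, 1]
    - [0, 18, -10, 0, 1]
    - [0, 6, -20, 0, 1]
    - [0, 0, -25, 0, 1]
    - [0, 0, -25, 0, 1]
    - [0, 0, -12, 0, 1]
    - [0, 0, -5, 0, 1]
    - [0, 0, 0, 0, 1]
    - [0, 0, 0, 0, 1]

```text
time: 17.85
tool_pos: [0.4699, 0.2583, -0.0221]
tool_rot: [3.14, -0.001, 1.551]
contact_force: [0.3, -0.3, -3.2]
opening: 0.05
grip_force: 20.0
```

Request:
move_arm:
  rows:
    - [0, 0, -2, 0, 1]
    - [0, 0, -2, 0, 1]
    - [0, 0, 0, 0, 1]
    - [0, 0, 0, 0, 1]

```text
time: 18.25
tool_pos: [0.4698, 0.2582, -0.0262]
tool_rot: [3.14, -0.001, 1.551]
contact_force: [-0.8, -0.9, 6.0]
opening: 0.0499
grip_force: 20.0
```

Request:
move_arm:
  rows:
    - [0, 0, 0, 0, -0.3]
    - [0, 0, 0, 0, -0.3]

```text
time: 18.45
tool_pos: [0.4691, 0.2581, -0.0271]
tool_rot: [3.141, -0.0, 1.551]
contact_force: [0.4, -0.8, -0.8]
opening: 0.0584
grip_force: 0.0
```

Request:
move_arm:
  rows:
    - [0, 0, 15, 0, -0.4]
    - [0, 0, 30, 0, -0.5]
    - [0, -10, 30, 0, -0.5]
    - [0, -25, 20, -0.1, -0.5]
    - [-4, -40, 0, -0.14, -0.5]
    - [-4, -45, 0, -0.14, -0.5]
    - [-4, -45, 0, -0.14, -0.5]
    - [-4, -45, 0, -0.14, -0.5]
    - [-4, -45, 0, -0.14, -0.5]
    - [-4, -45, 0, -0.14, -0.5]
    - [-4, -45, 0, -0.14, -0.5]

```text
time: 19.55
tool_pos: [0.4406, -0.0887, 0.0679]
tool_rot: [3.141, -0.0, 0.465]
contact_force: [0.8, 1.2, 0.7]
opening: 0.0685
grip_force: 0.0
```

Request:
move_arm:
  rows:
    - [-4, -45, 0, -0.14, -0.5]
    - [-4, -45, 0, -0.14, -0.5]
    - [-4, -30, 0, -0.11, -0.5]
    - [-4, -12, 0, 0, -0.5]
    - [0, 0, 0, 0, -0.5]
    - [0, 0, 0, 0, -0.5]

```text
time: 20.15
tool_pos: [0.4248, -0.2178, 0.0676]
tool_rot: [-3.141, 0.001, 0.083]
contact_force: [0.2, 0.3, 0.6]
opening: 0.0686
grip_force: 0.0
```

Run:
```python
from h import *
s,a=snap('wrist','w8'); print(s['tool_pos'],s['tool_rot'],s['opening'],s['time'],s['qpos'])
cv2.imwrite('pics/w8b.png',cv2.resize(a[20:400,120:440,::-1],None,fx=1.55,fy=1.55,interpolation=cv2.INTER_CUBIC))
```

```text
[ 0.42476498 -0.21780809  0.06761798] [-3.14058871e+00  5.85177142e-04  8.25430925e-02] 0.06864133580080564 20.15 [-6.34836184e-01  3.97353695e-01  1.81731495e+00  4.64496778e-04
  9.28025016e-01  8.53138712e-01]
```

View pics/w8b.png

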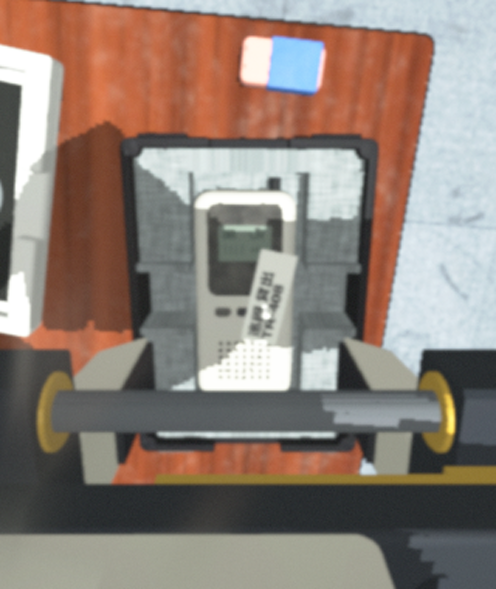

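Run:
```python
from h import *
P=pts('w8',[(122,138),(379,143),(361,449),(142,449)],.036,1.55,(120,20))
print(np.round(P*1e3,1))
fit(P[[3,0,1,2]],.173,.125,'box')
P=pts('w8',[(196,192),(297,192),(290,390),(200,390)],.026,1.55,(120,20))
print(np.round(P*1e3,1));fit(P[[3,0,1,2]],.125,.055,'hs')
for z in (0,.04): print('fingers mid',np.round(pts('w8',[(148,340),(345,340)],.0676+z,1.55,(120,20))*1e3,1))
```

```text
[[ 504.  -153. ]
 [ 511.9 -275.3]
 [ 344.7 -292.2]
 [ 334.2 -166.2]]
box x 423.7 y -221.7 mm yaw 0.084 res mm [-1.9 -0.5  0.7  0.9  3.2 -1.4 -2.   1. ]
[[ 481.1 -188.5]
 [ 485.4 -240. ]
 [ 373.6 -248.7]
 [ 369.2 -196.8]]
hs x 427.3 y -218.5 mm yaw 0.077 res mm [-6.3  0.9  6.4  2.2  6.4 -1.1 -6.4 -2. ]
fingers mid [[ 415.1 -174.1]
 [ 422.7 -265. ]]
fingers mid [[ 431.7 -182. ]
 [ 437.7 -254.4]]
```

Request:
move_arm:
  newtons: 20
  rows:
    - [2, -1, -15, 0, -0.5]
    - [2, -1, -25, 0, -0.5]
    - [0, 0, -20, 0, -0.5]
    - [0, 0, -12, 0, -0.5]
    - [0, 0, -8, 0, -0.5]
    - [0, 0, -5, 0, -0.5]
    - [0, 0, -4, 0, -0.5]
    - [0, 0, -2, 0, -0.5]
    - [0, 0, 0, 0, -0.5]

```text
time: 21.1
tool_pos: [0.4291, -0.2211, -0.023]
tool_rot: [3.141, -0.0, 0.081]
contact_force: [0.6, 0.3, 0.3]
opening: 0.0687
grip_force: 0.0
```

Request:
move_arm:
  rows:
    - [0, 0, -2, 0, -0.5]
    - [0, 0, -1, 0, -0.5]
    - [0, 0, 0, 0, -0.5]

```text
time: 21.4
tool_pos: [0.429, -0.221, -0.0261]
tool_rot: [3.141, -0.0, 0.081]
contact_force: [0.6, 0.4, 0.8]
opening: 0.0691
grip_force: 0.0
```

Request:
move_arm:
  rows:
    - [0, 1, -1, 0, -0.5]
    - [0, 0, 0, 0, 1]
    - [0, 0, 0, 0, 1]
    - [0, 0, 0, 0, 1]
    - [0, 0, 0, 0, 1]
    - [0, 0, 0, 0, 1]

```text
time: 22.0
tool_pos: [0.4289, -0.2198, -0.0272]
tool_rot: [-3.141, 0.0, 0.081]
contact_force: [-0.3, 1.4, -0.5]
opening: 0.0542
grip_force: 20.0
```

Request:
move_arm:
  rows:
    - [0, 0, 8, 0, 1]
    - [0, 0, 20, 0, 1]
    - [0, 0, 25, 0, 1]
    - [5, 15, 20, -0.03, 1]
    - [10, 35, 5, -0.06, 1]
    - [10, 40, 0, -0.06, 1]
    - [10, 40, 0, -0.05, 1]
    - [6, 20, -15, 0, 1]
    - [1, 7, -20, 0, 1]
    - [0, 0, -18, 0, 1]
    - [0, 0, 0, 0, 1]
    - [0, 0, 0, 0, 1]

```text
time: 23.2
tool_pos: [0.4712, -0.0631, -0.0017]
tool_rot: [3.141, 0.0, -0.119]
contact_force: [0.1, -0.8, -0.9]
opening: 0.0533
grip_force: 20.0
```

Run:
```python
from h import *
s,a=snap('wrist','w9'); print(s['tool_pos'],s['tool_rot'],s['opening'],s['time'],s['contact_force'])
_,b=snap('scene','s9')
A=cv2.resize(a[60:330,120:440,::-1],(480,405),interpolation=cv2.INTER_CUBIC)
B=cv2.resize(b[195:295,250:350,::-1],(320,320),interpolation=cv2.INTER_CUBIC)
c=np.zeros((405,800,3),np.uint8);c[:,:480]=A;c[:320,480:]=B;cv2.imwrite('pics/m3.png',c)
# numeric: cradle rim expected px in w9
```

```text
[ 0.47116432 -0.06314742 -0.0016845 ] [ 3.14144113e+00  3.30865680e-05 -1.19286444e-01] 0.053303052567297046 23.2 [ 0.12479806 -0.78396757 -0.92300355]
```

Request:
move_arm:
  rows:
    - [0, 1, -5, 0, 1]
    - [0, 0, -5, 0, 1]
    - [0, 0, -3, 0, 1]
    - [0, 0, 0, 0, 1]

```text
time: 23.7
tool_pos: [0.4706, -0.0619, -0.0157]
tool_rot: [-3.142, 0.001, -0.119]
contact_force: [0.8, -0.2, -1.0]
opening: 0.0535
grip_force: 20.0
```

Request:
move_arm:
  rows:
    - [0, 0, -2, 0, 1]
    - [0, 0, -1, 0, 1]
    - [0, 0, 0, 0, 1]

```text
time: 24.0
tool_pos: [0.4709, -0.0619, -0.0183]
tool_rot: [3.142, 0.0, -0.119]
contact_force: [-0.8, 0.3, -1.4]
opening: 0.054
grip_force: 20.0
```

Request:
move_arm:
  rows:
    - [0, 0, -2, 0, 1]
    - [0, 0, -1, 0, 1]
    - [0, 0, 0, 0, 1]

```text
time: 24.3
tool_pos: [0.4709, -0.0619, -0.0213]
tool_rot: [3.142, 0.0, -0.119]
contact_force: [0.0, 0.1, -0.2]
opening: 0.0539
grip_force: 20.0
```

Request:
move_arm:
  rows:
    - [0, 0, -1, 0, 1]
    - [0, 0, 0, 0, 1]

```text
time: 24.5
tool_pos: [0.4711, -0.062, -0.0221]
tool_rot: [3.141, -0.0, -0.119]
contact_force: [-0.0, 0.5, -0.9]
opening: 0.0535
grip_force: 20.0
```

Request:
move_arm:
  rows:
    - [0, 0, -1, 0, 1]
    - [0, 0, 0, 0, 1]

```text
time: 24.7
tool_pos: [0.4711, -0.062, -0.0222]
tool_rot: [3.141, -0.001, -0.119]
contact_force: [-2.1, 1.6, 10.6]
opening: 0.0534
grip_force: 20.0
```

Request:
move_arm:
  rows:
    - [0, 0, 0, 0, -0.45]
    - [0, 0, 0, 0, -0.45]

```text
time: 24.9
tool_pos: [0.4712, -0.062, -0.023]
tool_rot: [3.141, -0.0, -0.119]
contact_force: [0.2, -0.5, 0.2]
opening: 0.0645
grip_force: 0.0
```

Request:
move_arm:
  rows:
    - [0, 0, 15, 0, -0.5]
    - [0, 0, 30, 0, -0.5]
    - [0, 10, 30, 0.06, -0.5]
    - [0, 30, 15, 0.08, -0.5]
    - [-1, 40, 0, 0.08, -0.5]
    - [-1, 40, 0, 0.08, -0.5]
    - [-1, 27, 0, 0, -0.5]
    - [0, 12, 0, 0, -0.5]
    - [0, 0, 0, 0, -0.5]
    - [0, 0, 0, 0, -0.5]

```text
time: 25.9
tool_pos: [0.4681, 0.0963, 0.0667]
tool_rot: [3.141, 0.0, 0.181]
contact_force: [-0.1, -0.2, 1.1]
opening: 0.0685
grip_force: 0.0
```

Run:
```python
from h import *
s,a=snap('wrist','w10'); print(s['tool_pos'],s['tool_rot'],s['opening'],s['time'])
# rectify: cradle frame, plane z=.02, 2px/mm, x to right, y up
p=np.load('pics/w10.npy');Tt=np.eye(4);Tt[:3,:3]=R.from_euler('xyz',p[3:]).as_matrix();Tt[:3,3]=p[:3]
T=np.linalg.inv(Tt@C['mount']);K=C['K']
def rect(z,c=(.4685,.0972,.183)):
    X,Y=np.meshgrid(np.arange(-85,85,.5)/1e3,np.arange(50,-50,-.5)/1e3)
    cs,sn=np.cos(c[2]),np.sin(c[2]);W=np.stack([c[0]+cs*X-sn*Y,c[1]+sn*X+cs*Y,np.full_like(X,z),np.ones_like(X)],-1)@T.T
    u=K[0,0]*W[...,0]/-W[...,2]+K[0,2];v=-K[1,1]*W[...,1]/-W[...,2]+K[1,2]
    return cv2.remap(a,u.astype(np.float32),v.astype(np.float32),cv2.INTER_LINEAR)
r=rect(.02);g=r.mean(2)
m=cv2.resize(r,None,fx=1.5,fy=1.5);m2=cv2.resize(rect(.03),None,fx=1.5,fy=1.5)
cv2.imwrite('pics/m4.png',np.vstack([m,m2])[:,:,::-1]); print(m.shape)
print('x from -85mm step1, |y|<8mm'); print(g[84:116].mean(0)[::2].astype(int))
```

```text
[0.46811318 0.09631993 0.06669262] [3.14112491e+00 2.57796566e-04 1.80858506e-01] 0.06853031858525192 25.9
(300, 510, 3)
x from -85mm step1, |y|<8mm
[105  99  96  97  97  97  98  98  98  99  99  98  98  98  98  98  97  96
  95  93  92  92  91  90  89  88  92 116 170 219 235 240 247 251 248 245
 248 251 249 244 244 249 249 243 239 243 246 241 235 238 244 241 232 229
 229 226 222 220 211 189 172 163 161 162 167 174 178 174 166 154 136 122
 118 126 142 167 186 192 191 185 175 160 137 116 109 110 111 114 115 113
 112 111 110 109 110 108 106 104 101  98  97 102 112 120 121 119 116 113
 110 108 108 109 110 110 107 104 102 102 104 108 110 104  87  73  70  69
  69  69  69  68  68  69  74 103 152 184 191 186 178 168 149 116  71  55
  92 161 204 215 217 221 236 252 255 255 255 255 255 255 255 235 141  83
  79  78  76  75  75  77  90 103]
```

View pics/m4.png

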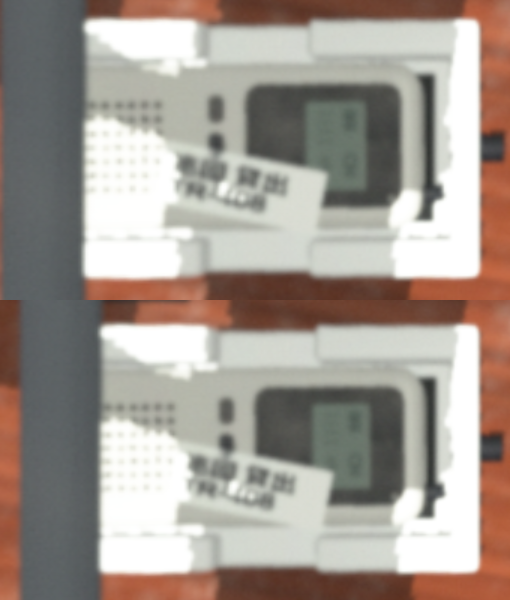

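Request:
move_arm:
  newtons: 20
  rows:
    - [0, 1, -15, 0, -0.5]
    - [0, 1, -25, 0, -0.5]
    - [0, 0, -20, 0, -0.5]
    - [0, 0, -12, 0, -0.5]
    - [0, 0, -8, 0, -0.5]
    - [0, 0, -5, 0, -0.5]
    - [0, 0, -3, 0, -0.5]
    - [0, 0, -1, 0, -0.5]
    - [0, 0, 0, 0, -0.5]

```text
time: 26.85
tool_pos: [0.4683, 0.099, -0.0219]
tool_rot: [3.141, -0.001, 0.181]
contact_force: [-0.3, -0.6, 0.4]
opening: 0.069
grip_force: 0.0
```

Request:
move_arm:
  rows:
    - [0, 0, 0, 0, 1]
    - [0, 0, 0, 0, 1]
    - [0, 0, 0, 0, 1]
    - [0, 0, 0, 0, 1]
    - [0, 0, 0, 0, 1]

```text
time: 27.35
tool_pos: [0.4682, 0.0991, -0.0219]
tool_rot: [3.141, -0.001, 0.181]
contact_force: [-0.5, 0.1, 3.1]
opening: 0.0539
grip_force: 20.0
```

Request:
move_arm:
  rows:
    - [0, 0, 8, 0, 1]
    - [0, 0, 20, 0, 1]
    - [0, 0, 25, 0, 1]
    - [0, -15, 25, -0.02, 1]
    - [-4, -35, 5, -0.02, 1]
    - [-5, -45, 0, -0.02, 1]
    - [-5, -45, 0, -0.02, 1]
    - [-5, -45, 0, -0.02, 1]
    - [-5, -45, 0, 0, 1]
    - [-5, -40, 0, 0, 1]
    - [-5, -29, 0, 0, 1]

```text
time: 28.45
tool_pos: [0.4335, -0.2025, 0.0611]
tool_rot: [3.141, -0.0, 0.079]
contact_force: [0.3, 1.3, -1.6]
opening: 0.0536
grip_force: 20.0
```

Request:
move_arm:
  rows:
    - [-5, -15, -10, 0, 1]
    - [0, -5, -20, 0, 1]
    - [0, 0, -18, 0, 1]
    - [0, 0, 0, 0, 1]
    - [0, 0, 0, 0, 1]

```text
time: 28.95
tool_pos: [0.4289, -0.2198, 0.0131]
tool_rot: [-3.141, 0.001, 0.081]
contact_force: [-0.3, -0.6, -2.1]
opening: 0.0541
grip_force: 20.0
```

Request:
move_arm:
  rows:
    - [0, 0, -8, 0, 1]
    - [0, 0, -8, 0, 1]
    - [0, 0, -5, 0, 1]
    - [0, 0, -2, 0, 1]
    - [0, 0, 0, 0, 1]

```text
time: 29.45
tool_pos: [0.4288, -0.2198, -0.0105]
tool_rot: [-3.141, 0.001, 0.081]
contact_force: [0.3, -0.9, -0.7]
opening: 0.0541
grip_force: 20.0
```

Request:
move_arm:
  rows:
    - [0, 0, -4, 0, 1]
    - [0, 0, -4, 0, 1]
    - [0, 0, -4, 0, 1]
    - [0, 0, -2, 0, 1]
    - [0, 0, 0, 0, 1]

```text
time: 29.95
tool_pos: [0.4288, -0.2198, -0.0245]
tool_rot: [-3.141, 0.001, 0.081]
contact_force: [0.0, -0.3, -1.9]
opening: 0.0537
grip_force: 20.0
```

Request:
move_arm:
  rows:
    - [0, 0, -2, 0, 1]
    - [0, 0, -1, 0, 1]
    - [0, 0, 0, 0, 1]

```text
time: 30.25
tool_pos: [0.4291, -0.2201, -0.0268]
tool_rot: [3.141, -0.0, 0.081]
contact_force: [-1.3, -0.6, 1.8]
opening: 0.0538
grip_force: 20.0
```

Request:
move_arm:
  rows:
    - [0, 0, 0, 0, -0.45]
    - [0, 0, 0, 0, -0.45]
    - [0, 0, 15, 0, -0.5]
    - [0, 0, 30, 0, -0.55]
    - [0, 10, 30, 0.1, -0.55]
    - [0, 25, 25, 0.14, -0.55]
    - [-2, 40, 0, 0.14, -0.55]
    - [-4, 45, 0, 0.14, -0.55]
    - [-4, 45, 0, 0.14, -0.55]
    - [-4, 45, 0, 0.14, -0.55]
    - [-4, 45, 0, 0.14, -0.55]

```text
time: 31.35
tool_pos: [0.4108, 0.0366, 0.0731]
tool_rot: [3.141, -0.0, 1.026]
contact_force: [1.0, -0.2, 0.1]
opening: 0.0708
grip_force: 0.0
```

Request:
move_arm:
  rows:
    - [-4, 45, 0, 0.14, -0.55]
    - [-4, 45, 0, 0.14, -0.55]
    - [-4, 45, 0, 0.14, -0.55]
    - [-4, 45, 0, 0.11, -0.55]
    - [-4, 30, 0, 0, -0.55]
    - [-4, 15, 0, 0, -0.55]
    - [0, 3, -5, 0, -0.55]
    - [0, 0, -10, 0, -0.55]
    - [0, 0, -10, 0, -0.55]
    - [0, 0, 0, 0, -0.55]
    - [0, 0, 0, 0, -0.55]

```text
time: 32.45
tool_pos: [0.387, 0.2621, 0.0474]
tool_rot: [-3.141, 0.001, 1.549]
contact_force: [0.0, 1.0, 0.0]
opening: 0.0711
grip_force: 0.0
```

```bash
cat > o.py <<'E'
from h import *
s=monitor.observe(); print(s['tool_pos'],s['tool_rot'],s['opening'],s['time'])
E
python3 o.py
```

```text
[0.38701905 0.26210857 0.04736518] [-3.14057015e+00  5.93793658e-04  1.54934211e+00] 0.07105236343618274 32.45
```

Request:
move_arm:
  newtons: 15
  rows:
    - [0, 1, -15, 0, -0.55]
    - [0, 0, -20, 0, -0.55]
    - [0, 0, -15, 0, -0.55]
    - [0, 0, -12, 0, -0.55]
    - [0, 0, -8, 0, -0.55]
    - [0, 0, -3, 0, -0.55]
    - [0, 0, 0, 0, -0.55]
    - [0, 0, 0, 0, 1]
    - [0, 0, 0, 0, 1]
    - [0, 0, 0, 0, 1]
    - [0, 0, 0, 0, 1]
    - [0, 0, 0, 0, 1]

```text
time: 33.65
tool_pos: [0.3874, 0.2642, -0.0248]
tool_rot: [3.141, -0.0, 1.551]
contact_force: [0.5, 0.7, 2.8]
opening: 0.0573
grip_force: 14.6
```

Request:
move_arm:
  rows:
    - [0, 0, 10, 0, 1]
    - [0, 0, 25, 0, 1]
    - [0, 0, 30, 0, 1]
    - [0, -15, 25, 0, 1]
    - [5, -35, 10, 0.02, 1]
    - [5, -45, 0, 0.02, 1]
    - [5, -45, 0, 0.02, 1]
    - [5, -45, 0, 0.02, 1]
    - [0, -45, 0, 0.02, 1]
    - [0, -45, 0, 0, 1]
    - [0, -45, 0, 0, 1]

```text
time: 34.75
tool_pos: [0.4066, -0.0577, 0.0755]
tool_rot: [3.141, 0.0, 1.651]
contact_force: [2.0, 0.1, -0.3]
opening: 0.0575
grip_force: 14.1
```

Request:
move_arm:
  rows:
    - [-5, -45, 0, 0, 1]
    - [-5, -45, 0, 0, 1]
    - [-5, -40, 0, 0, 1]
    - [-6, -25, 0, 0, 1]
    - [-6, -13, -15, 0, 1]
    - [-4, 0, -20, 0, 1]
    - [0, 0, -10, 0, 1]
    - [0, 0, 0, 0, 1]
    - [0, 0, 0, 0, 1]

```text
time: 35.65
tool_pos: [0.3765, -0.2238, 0.0303]
tool_rot: [3.141, 0.0, 1.651]
contact_force: [-0.1, -0.5, -0.3]
opening: 0.0573
grip_force: 14.1
```

Request:
move_arm:
  rows:
    - [0, 0, -10, 0, 1]
    - [0, 0, -8, 0, 1]
    - [0, 0, -6, 0, 1]
    - [0, 0, 0, 0, 1]

```text
time: 36.05
tool_pos: [0.3755, -0.2234, 0.005]
tool_rot: [-3.14, -0.001, 1.651]
contact_force: [-0.0, -0.2, -0.1]
opening: 0.0572
grip_force: 14.1
```

Request:
move_arm:
  rows:
    - [0, 0, -3, 0, 1]
    - [0, 0, -2, 0, 1]
    - [0, 0, 0, 0, 1]

```text
time: 36.35
tool_pos: [0.376, -0.2239, 0.0007]
tool_rot: [-3.142, -0.0, 1.651]
contact_force: [0.0, 0.3, 1.0]
opening: 0.0572
grip_force: 14.1
```

Request:
move_arm:
  rows:
    - [0, 0, 0, 0, -0.6]
    - [0, 0, 0, 0, -0.6]
    - [0, 0, 0, 0, -0.6]
    - [0, 0, 15, 0, -0.6]
    - [0, 0, 30, 0, -0.45]
    - [0, 10, 25, 0, -0.45]
    - [5, 30, 5, -0.02, -0.45]
    - [8, 45, 0, -0.02, -0.45]
    - [10, 45, 0, -0.02, -0.45]
    - [10, 45, 0, -0.02, -0.45]
    - [10, 45, 0, -0.02, -0.45]
    - [10, 45, 0, 0, -0.45]

```text
time: 37.55
tool_pos: [0.4293, 0.0429, 0.0762]
tool_rot: [3.141, 0.0, 1.55]
contact_force: [0.6, -1.1, -1.2]
opening: 0.0666
grip_force: 0.0
```

```bash
python3 o.py
```

```text
[0.42926886 0.04285241 0.07615631] [3.14062662e+00 1.34779277e-04 1.55011201e+00] 0.0666167622283601 37.55
```

Request:
move_arm:
  rows:
    - [10, 45, 0, 0, -0.45]
    - [10, 45, 0, 0, -0.45]
    - [10, 45, 0, 0, -0.45]
    - [8, 45, 0, 0, -0.45]
    - [2, 40, 0, 0, -0.45]
    - [0, 25, 0, 0, -0.45]
    - [0, 17, -10, 0, -0.45]
    - [0, 0, -20, 0, -0.45]
    - [0, 0, 0, 0, -0.45]
    - [0, 0, 0, 0, -0.45]

```text
time: 38.55
tool_pos: [0.4687, 0.3022, 0.0454]
tool_rot: [-3.14, 0.001, 1.55]
contact_force: [-0.3, -0.3, 0.1]
opening: 0.0665
grip_force: 0.0
```

Request:
move_arm:
  newtons: 20
  rows:
    - [0, -20, 0, 0, -0.45]
    - [0, -20, 0, 0, -0.45]
    - [0, -4, -10, 0, -0.45]
    - [0, 0, -20, 0, -0.45]
    - [0, 0, -20, 0, -0.45]
    - [0, 0, -12, 0, -0.45]
    - [0, 0, -8, 0, -0.45]
    - [0, 0, 0, 0, -0.45]

```text
time: 39.35
tool_pos: [0.4686, 0.2589, -0.025]
tool_rot: [-3.14, 0.001, 1.551]
contact_force: [-0.4, -0.9, 0.1]
opening: 0.0663
grip_force: 0.0
```

Request:
move_arm:
  rows:
    - [0, 0, -1, 0, 1]
    - [0, 0, 0, 0, 1]
    - [0, 0, 0, 0, 1]
    - [0, 0, 0, 0, 1]
    - [0, 0, 0, 0, 1]

```text
time: 39.85
tool_pos: [0.4695, 0.2593, -0.0245]
tool_rot: [3.14, -0.001, 1.551]
contact_force: [-0.6, 0.1, 4.1]
opening: 0.0499
grip_force: 20.0
```

Request:
move_arm:
  rows:
    - [0, 0, 10, 0, 1]
    - [0, 0, 25, 0, 1]
    - [0, 0, 30, 0, 1]
    - [0, -15, 25, 0, 1]
    - [0, -35, 10, 0.02, 1]
    - [0, -45, 0, 0.02, 1]
    - [1, -45, 0, 0.02, 1]
    - [1, -45, 0, 0.02, 1]
    - [1, -45, 0, 0.02, 1]
    - [1, -45, 0, 0, 1]
    - [1, -45, 0, 0, 1]

```text
time: 40.95
tool_pos: [0.4734, -0.0627, 0.0752]
tool_rot: [-3.141, -0.0, 1.651]
contact_force: [1.2, 0.2, -2.4]
opening: 0.05
grip_force: 20.0
```

Request:
move_arm:
  rows:
    - [1, -45, 0, 0, 1]
    - [1, -45, 0, 0, 1]
    - [0, -35, 0, 0, 1]
    - [0, -20, -10, 0, 1]
    - [0, -9, -20, 0, 1]
    - [0, 0, -15, 0, 1]
    - [0, 0, 0, 0, 1]
    - [0, 0, 0, 0, 1]

```text
time: 41.75
tool_pos: [0.4758, -0.2147, 0.0301]
tool_rot: [-3.141, -0.0, 1.651]
contact_force: [-0.7, -0.2, -2.1]
opening: 0.0501
grip_force: 20.0
```

Request:
move_arm:
  rows:
    - [1, 0, -10, 0, 1]
    - [0, 0, -8, 0, 1]
    - [0, 0, -6, 0, 1]
    - [0, 0, 0, 0, 1]

```text
time: 42.15
tool_pos: [0.4764, -0.2144, 0.0049]
tool_rot: [-3.14, -0.001, 1.651]
contact_force: [-0.7, -0.7, -1.9]
opening: 0.0501
grip_force: 20.0
```

Request:
move_arm:
  rows:
    - [0, 0, -3, 0, 1]
    - [0, 0, -1, 0, 1]
    - [0, 0, 0, 0, 1]

```text
time: 42.45
tool_pos: [0.4769, -0.2148, 0.0017]
tool_rot: [-3.141, -0.0, 1.651]
contact_force: [-0.5, 0.7, -2.9]
opening: 0.0499
grip_force: 20.0
```

Request:
move_arm:
  rows:
    - [0, 0, -1, 0, 1]
    - [0, 0, 0, 0, 1]

```text
time: 42.65
tool_pos: [0.4768, -0.2149, 0.0008]
tool_rot: [-3.141, -0.0, 1.651]
contact_force: [-1.5, 1.3, -2.9]
opening: 0.0502
grip_force: 20.0
```

Request:
move_arm:
  rows:
    - [0, 0, -1, 0, 1]
    - [0, 0, 0, 0, 1]

```text
time: 42.85
tool_pos: [0.477, -0.2149, 0.0005]
tool_rot: [3.141, 0.0, 1.651]
contact_force: [-3.6, 2.1, 3.1]
opening: 0.0499
grip_force: 20.0
```

Request:
move_arm:
  rows:
    - [0, 0, 0, 0, -0.4]
    - [0, 0, 0, 0, -0.4]
    - [0, 0, 0, 0, -0.4]
    - [0, 0, 15, 0, -0.4]
    - [0, 0, 30, 0, -0.4]
    - [0, -5, 30, 0, -0.4]
    - [10, -20, 25, -0.05, -0.5]
    - [10, -30, 20, -0.03, -0.5]
    - [10, -20, 10, 0, -0.5]
    - [0, 0, 0, 0, -0.5]
    - [0, 0, 0, 0, -0.5]

```text
time: 43.95
tool_pos: [0.5066, -0.2897, 0.1292]
tool_rot: [-3.141, -0.001, 1.57]
contact_force: [-0.9, 1.0, 0.6]
opening: 0.069
grip_force: 0.0
```

Run:
```python
from h import *
s,a=snap('wrist','w11');_,b=snap('side','s11'); print(s['tool_pos'],s['tool_rot'],s['time'])
p=np.load('pics/w11.npy');Tt=np.eye(4);Tt[:3,:3]=R.from_euler('xyz',p[3:]).as_matrix();Tt[:3,3]=p[:3]
T=np.linalg.inv(Tt@C['mount']);K=C['K']
def rect(z,c=(.424,-.2206,.083)):
    X,Y=np.meshgrid(np.arange(-95,95,.5)/1e3,np.arange(70,-70,-.5)/1e3)
    cs,sn=np.cos(c[2]),np.sin(c[2]);W=np.stack([c[0]+cs*X-sn*Y,c[1]+sn*X+cs*Y,np.full_like(X,z),np.ones_like(X)],-1)@T.T
    u=K[0,0]*W[...,0]/-W[...,2]+K[0,2];v=-K[1,1]*W[...,1]/-W[...,2]+K[1,2]
    return cv2.remap(a,u.astype(np.float32),v.astype(np.float32),cv2.INTER_CUBIC)
r=rect(.036); r2=cv2.resize(rect(.056),(380,280))
S=cv2.resize(b[135:265,225:365],(380,300),interpolation=cv2.INTER_CUBIC)
sc,_=0,0; sb=vision.read_camera('scene'); S2=cv2.resize(sb[150:330,220:400],(400,300),interpolation=cv2.INTER_CUBIC)
c=np.zeros((590,790,3),np.uint8);c[:280,:380]=r;c[:280,390:770]=r2;c[285:585,:380]=S;c[285:585,385:785]=S2
cv2.imwrite('pics/fin.png',c[:,:,::-1])
```

```text
[ 0.50661927 -0.28968258  0.12922068] [-3.14097350e+00 -7.67116957e-04  1.57030612e+00] 43.95
```

View pics/fin.png

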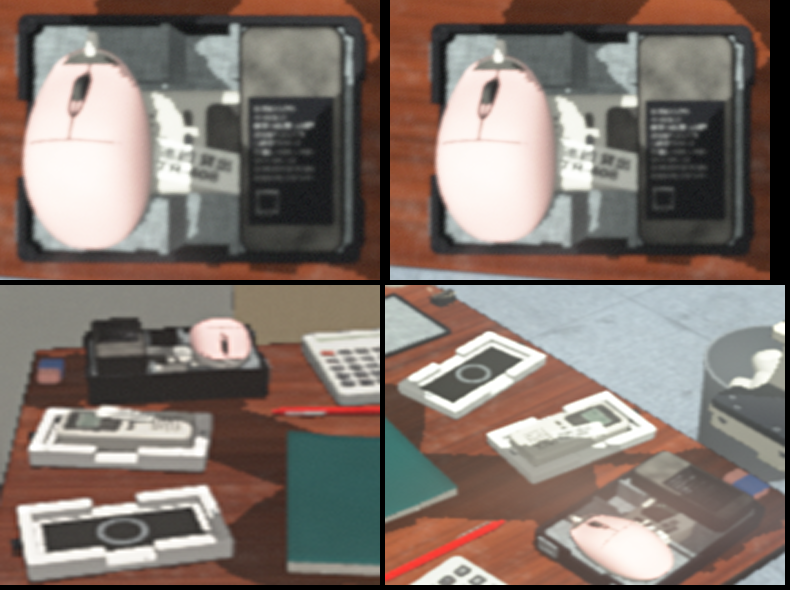

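```bash
python3 -c "
from h import *
print(workorder.hand_in())"
```

```text
the job is handed in; nothing more can be done
None
```

The job is handed in at about 44 s: the charged handset is in the box with the mouse and adapter back across it, and the old handset is in the cradle. The last pictures and the touchdown heights agree with that, but `hand_in()` returned no verdict.

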